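Walk a printing block up to the bench stop

TASK

Walk the heavy printing block with the two end battens (the one in front of the bench stop) forward to the stop by pushing its ends in turn, keeping it flat on the bench. Left and right as seen from the robot: first push the left end until that end is about halfway to the stop while the right end stays back, then push the right end until it meets the stop while the left end still lags behind. Finally push the left end home, so that the block rests with its far edge flush along the stop.

Things in the scene. Friction and masses are not known exactly. Their poses are not given: they have to be found in the camera images.
- block: Wooden printing block, 0.85 kg, 120 mm (x) by 252 mm (y), 48 tall. Stands on two end battens, 120 x 28 x 48 tall, centred at y = +112 (left) and -112 mm (right); push on their near faces, x = -60. Ruled panel between, 104 deep, at heights 8 to 38. Pushed at one batten (2 to 10 N) it pivots about the other. Origin: centre of the underside, on the bench; +x to the stop, +y to its left end, z up.
- stop: Bench stop: low wooden rail fixed to the bench 80 to 100 mm beyond the block and nearly parallel to it, 360 mm long (y), 40 wide (x), 30 tall, three screw heads on top. Origin: middle of its near face, on the bench; +x away from the robot, square to the rail, +y along it to the left. Its near face is the plane x = 0.
- left_tip (a point): Far left bottom corner of the block, at (60, 126, 0) mm in the block's frame; its axes are the block's.
- right_tip (a point): Far right bottom corner of the block, at (60, -126, 0) mm in the block's frame; its axes are the block's.

How it is judged:
By the outcome, as a careful person would: the job done as asked, in the order asked, and still so for the second after the job is handed in, with the robot touching nothing.
It also fails if it takes over 48 s, if anything falls off the work surface, if the arm or the gripper's body presses on something with over 40 N, if the wrist force passes 120 N, or if a joint passes its speed limit or range.

ROBOT

A 6-joint arm with a two-finger parallel gripper is mounted at the origin on the work surface. World frame = base frame: x ahead of the robot, y to its left, z up, the work surface at z = 0. Lengths are in m, angles in rad, forces in N, time in s.
With the tool pointing down it reaches from about 0.35 to 0.85 m from the base axis. Payload 8.1 kg.
Tool frame: the origin (TCP) lies between the finger pads; the fingertips stand 17 mm ahead of it and the grasp point (between the pads) lies 2 mm behind it; z points along the fingers, y is the line along which they close (so a half turn about z gives the same grasp; the last joint's range is limited). The gripper opens to 85 mm and grips with 20 to 120 N. Pads are 22 mm wide; open, the fingers measure 114 mm over their backs; the gripper's body (76 mm by 85 mm) begins 54 mm behind the grasp point. The pads swing forward as they close: fully open they stand 13 mm farther back than shut.
Start: joints at [1.224, 0.13, 1.488, -0, 1.523, -0.085], TCP at [0.155, 0.58, 0.248] pointing down, gripper open.
Joint ranges: [-2.96, 2.96], [-0.89, 2.26], [0.02, 2.5], [-1.34, 4.48], [0, 2.73], [-2.66, 2.66]. Speed limits (rad/s): [2.39, 2.39, 2.79, 3.14, 3.14, 3.14].

INTERFACE

Orientations are given as a rotation vector (axis times angle).
In Python, from station import state, vision, ticket gives the robot as it stands.
- The arm moves only by the tool send_rows, never from a script. Its argument "motion" is one flat list of numbers, 7 for each row, row after row: the shift along the tool's x, y, z in mm, then the turn, a rotation vector about the tool's x, y, z in rad, then the opening in per cent of the stroke, from 0 (shut) to 100 (fully open). In form: [tx, ty, tz, wx, wy, wz, fingers, tx, ty, tz, wx, wy, wz, fingers, ...]. A call has 1 to 5 rows; each row shifts and turns the commanded pose from where the row before left it, along the tool's axes as they then stand; what a row does not reach is not made up. A row lasts 1/12 s, in which the tool goes at most 41.7 mm and 7.16 degrees, less where a joint would pass 70% of its speed; a pose out of reach is approached as far as the arm can. A call with a gripper value outside its range is refused whole. The fingers move at their own pace and stop on an object; "squeeze" is the grip in N (left out, the last holds). Time passes only in rows, so rows that do not move let the fingers close. It gives the time, the measured TCP pose, the force, the opening and the grip force at its end, in the units of the state.
- state(): the state, without advancing time (a new reading comes with each control period).
- vision.snapshot(name): name is "scene" or "top"; returns a dict with "color" (420x560x3 uint8, red, green, blue), "z_map" (420x560 float32, m along the optical axis (not along the pixel's ray), 0 where there is no reading), "camera_matrix" (3x3 intrinsics, pixels), "k1" (the pictures are not rectified: a ray, as slopes to the right and down, at radius r is drawn at 1 + k1 r^2 times it, then the intrinsics apply), "camera_from_world" (4x4, takes a point from world to camera coordinates). Camera axes: x right, y down, z forward; pixel columns grow to the right and rows downward; lengths in m; the calibration is good to about 2 mm. A picture is of the moment at which its call begins.
- ticket.close_job(): hands the job in; it is judged then, once.
The state is a dict: "t": time; "qpos": joint angles; "qd": joint speeds; "tau": joint torques, N m; "tool_pos": TCP position; "ee_rot": TCP orientation; "force": force on the tool from outside, world axes, zero at the start; "ft_torque": the same for the moment, N m; "gripper_width": finger opening in m; "grip_force": force on a finger pad.
Only numpy, scipy, OpenCV 4.12 (cv2) and the standard library are available. Lean on these libraries where they do the work, as an engineer would, in place of code of your own. Each camera call takes 0.05 s, during which the arm holds its last target. There are 200 camera calls.

## Working session

There is one attempt and no reset: what is moved stays moved. The work goes in short steps, Python scripts to look and compute and a tool call to move; the robot and the scene stay as the last step left them, time stands still between calls to the robot, and variables do not carry over. Pictures are saved under pics/ and viewed, at most 10 in all, crops included, and the job is handed in when it is done.

Besides the shell and the picture viewer there is one more tool, called after "Emit:" by a JSON object that holds its "fn" and its "kwargs". send_rows: Moves the arm, as the interface text tells. Its arguments: {"type":"object","properties":{"motion":{"type":"array","items":{"type":"number"}},"squeeze":{"type":"number"}},"required":["motion"]}

```bash
mkdir -p pics; python3 - <<'E'
from station import state, vision
import cv2,numpy as np
print(state())
for n in("scene","top"):
    s=vision.snapshot(n); cv2.imwrite(f"pics/{n}0.png",s["color"][:,:,::-1])
    np.savez(f"{n}0.npz",**s)
    print(n,s["camera_matrix"].tolist(),s["k1"],np.round(s["camera_from_world"],3).tolist())
E
```

```text
{'t': 0.0, 'qpos': array([ 1.22358981e+00,  1.31176672e-01,  1.48928376e+00,  1.35203374e-06,
        1.52303111e+00, -8.53800165e-02]), 'qd': array([-0.00340482,  0.00070442,  0.00069791,  0.00076085, -0.00129415,
        0.00030369]), 'tau': array([ 3.00566289e-04, -5.69411659e+01, -5.00550449e+01, -1.42643812e-04,
        1.46374493e-02, -1.74936469e-05]), 'tool_pos': array([0.15509192, 0.57905845, 0.2472327 ]), 'ee_rot': array([-4.10048903e-01, -3.11430364e+00,  2.91243478e-03]), 'force': array([ 0.40849467, -0.0252641 , -0.12192982]), 'ft_torque': array([ 0.04491449, -0.04404625, -0.00139485]), 'grip_force': 0.0, 'gripper_width': 0.08565475086668571}
scene [[498.95914608008303, 0.0, 275.00089862298654], [0.0, 498.95914608008303, 207.69617091930468], [0.0, 0.0, 1.0]] -0.04681327616721146 [[-0.113, 0.993, 0.016, 0.056], [0.843, 0.105, -0.528, -0.512], [-0.527, -0.047, -0.849, 1.054], [0.0, 0.0, 0.0, 1.0]]
top [[407.7897153379483, 0.0, 277.6040429408589], [0.0, 407.7897153379483, 211.0740205568394], [0.0, 0.0, 1.0]] -0.12336899648372403 [[-0.015, -1.0, 0.022, -0.001], [-0.996, 0.013, -0.09, 0.641], [0.09, -0.023, -0.996, 0.62], [0.0, 0.0, 0.0, 1.0]]
```

View pics/top0.png

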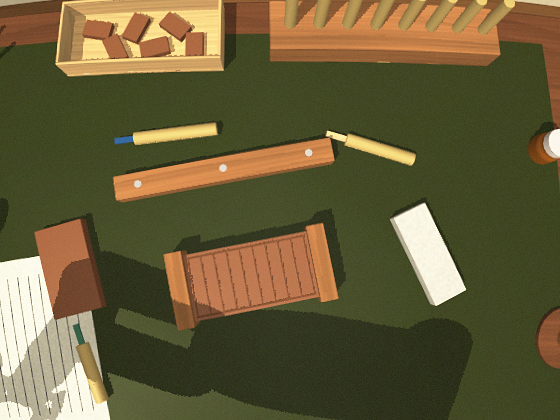

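View pics/scene0.png

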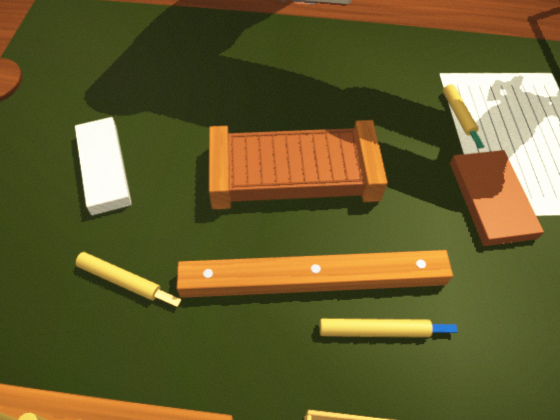

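```bash
cat > h.py <<'E'
import cv2,numpy as np
from station import state, vision
def rays(s,uv):
    K=s["camera_matrix"];p=(np.asarray(uv,float)-[K[0,2],K[1,2]])/[K[0,0],K[1,1]]
    q=p.copy()
    for _ in range(10): q=p/(1+s["k1"]*(q**2).sum(1,keepdims=True))
    return np.c_[q,np.ones(len(q))]
def onplane(s,uv,z):
    T=s["camera_from_world"];R=T[:3,:3];c=-R.T@T[:3,3];d=rays(s,uv)@R
    return c+d*((z-c[2])/d[:,2])[:,None]
def cloud(s):
    h,w=s["z_map"].shape;v,u=np.mgrid[:h,:w];uv=np.c_[u.ravel(),v.ravel()]
    T=s["camera_from_world"];P=rays(s,uv)*s["z_map"].reshape(-1,1)
    return ((P-T[:3,3])@T[:3,:3]).reshape(h,w,3)
def rect(s,W,lo,hi,xr,yr,z,hue=True):
    hsv=cv2.cvtColor(s["color"],cv2.COLOR_RGB2HSV)
    m=(W[...,2]>lo)&(W[...,2]<hi)&(W[...,0]>xr[0])&(W[...,0]<xr[1])&(W[...,1]>yr[0])&(W[...,1]<yr[1])&(s["z_map"]>0)
    if hue: m&=(hsv[...,0]<18)&(hsv[...,1]>80)
    m=cv2.morphologyEx(m.astype(np.uint8),cv2.MORPH_OPEN,np.ones((3,3)))
    n,l,st,_=cv2.connectedComponentsWithStats(m)
    out=[]
    for i in range(1,n):
        if st[i,4]<150: continue
        v,u=np.nonzero(l==i);P=onplane(s,np.c_[u,v],z)[:,:2]*1000
        r=cv2.minAreaRect(P.astype(np.float32));out.append((st[i,4],cv2.boxPoints(r).round(1).tolist(),np.round(r[1],1),r[2]))
    return out
E
python3 - <<'E'
from h import *
for n in("top","scene"):
    s=dict(np.load(n+"0.npz"));W=cloud(s)
    g=W[330:410,300:400] if n=="top" else W[60:110,200:300]
    print(n,"benchz",np.nanmedian(g[...,2]))
    print("batten");[print(x) for x in rect(s,W,.042,.056,(.3,.62),(-.2,.25),.048)]
    print("stop");[print(x) for x in rect(s,W,.024,.036,(.55,.8),(-.2,.35),.03)]
print(onplane(dict(np.load("top0.npz")),[(164,254),(323,223),(338,298),(178,328)],.048)*1000)
print(onplane(dict(np.load("top0.npz")),[(335,161),(117,200)],.03)*1000)
E
```

```text
top benchz 0.00030170822639121505
batten
(np.int32(1407), [[498.8999938964844, -73.19999694824219], [504.20001220703125, -101.19999694824219], [621.0, -79.4000015258789], [615.7999877929688, -51.400001525878906]], array([118.9,  28.5]), 10.579020500183105)
(np.int32(1428), [[458.6000061035156, 145.89999389648438], [463.8999938964844, 117.19999694824219], [581.7999877929688, 139.3000030517578], [576.4000244140625, 168.0]], array([119.9,  29.2]), 10.628201484680176)
stop
(np.int32(5353), [[660.7999877929688, 249.6999969482422], [720.7000122070312, -104.0], [761.5999755859375, -97.0999984741211], [701.7000122070312, 256.6000061035156]], array([ 41.4, 358.7]), 9.608052253723145)
scene benchz -0.0002257224923862962
batten
(np.int32(1278), [[458.8999938964844, 146.0], [464.20001220703125, 117.30000305175781], [584.0, 139.1999969482422], [578.7999877929688, 167.8000030517578]], array([121.8,  29.1]), 10.335700035095215)
(np.int32(1281), [[498.8999938964844, -71.19999694824219], [503.6000061035156, -98.9000015258789], [623.0999755859375, -78.5], [618.4000244140625, -50.79999923706055]], arra
[... 272 characters left out ...]
nt32(160), [[594.2999877929688, -5.300000190734863], [602.9000244140625, -53.29999923706055], [610.7999877929688, -51.79999923706055], [602.2000122070312, -3.799999952316284]], array([ 8. , 48.8]), 10.228313446044922)
(np.int32(5872), [[662.7999877929688, 249.39999389648438], [722.2000122070312, -102.9000015258789], [763.2999877929688, -96.0], [703.9000244140625, 256.3999938964844]], array([ 41.7, 357.3]), 9.579371452331543)
[[ 575.57681911  165.80256279   48.        ]
 [ 620.10258351  -79.8603343    48.        ]
 [ 504.55433709 -100.48053357   48.        ]
 [ 462.58958384  144.65707765   48.        ]]
[[ 721.33667281 -104.49552276   30.        ]
 [ 662.49317506  248.20179933   30.        ]]
```

Emit:
{"fn": "send_rows", "kwargs": {"motion": [0,0,0,0,0,-0.107,0,0,0,0,0,0,-0.107,0,0,0,0,0,0,-0.107,0,0,0,0,0,0,-0.107,0,-13,-35,10,0,0,0,0], "squeeze": 40}}

```text
t: 0.52
tool_pos: [0.1719, 0.5506, 0.239]
ee_rot: [0.277, -3.129, -0.006]
force: [1.8, 0.6, 0.8]
gripper_width: 0.0255
grip_force: 0.0
```

Emit:
{"fn": "send_rows", "kwargs": {"motion": [-13,-35,10,0,0,0,0,-13,-35,10,0,0,0,0,-13,-35,10,0,0,0,0,-13,-35,10,0,0,0,0,-13,-35,10,0,0,0,0]}}

```text
t: 0.93
tool_pos: [0.2672, 0.3836, 0.1874]
ee_rot: [0.261, -3.13, 0.001]
force: [1.2, 0.2, 0.4]
gripper_width: 0.0001
grip_force: 0.0
```

Emit:
{"fn": "send_rows", "kwargs": {"motion": [-13,-35,10,0,0,0,0,-13,-35,10,0,0,0,0,-13,-35,10,0,0,0,0,-13,-35,10,0,0,0,0,-13,-35,10,0,0,0,0]}}

```text
t: 1.35
tool_pos: [0.3602, 0.2218, 0.1376]
ee_rot: [0.261, -3.131, 0.0]
force: [0.7, 0.0, -0.1]
gripper_width: -0.0002
grip_force: 0.0
```

Emit:
{"fn": "send_rows", "kwargs": {"motion": [-12,-35,5,0,0,0,0,-6,-35,0,0,0,0,0,-6,-18,0,0,0,0,0,0,0,0,0,0,0,0,0,0,0,0,0,0,0]}}

```text
t: 1.77
tool_pos: [0.3982, 0.1399, 0.133]
ee_rot: [0.256, -3.13, -0.0]
force: [-0.4, -0.3, 0.0]
gripper_width: 0.0001
grip_force: 0.0
```

```bash
cat >> h.py <<'E'
A=np.deg2rad(9.6);N=np.array([np.cos(A),np.sin(A)]);Tt=np.array([-N[1],N[0]])
def tcp():
    s=state();p=s["tool_pos"]*1000;a=s["ee_rot"]
    X=cv2.Rodrigues(a)[0]
    print("t",round(s["t"],2),"n,t,z",np.round([p[:2]@N,p[:2]@Tt,p[2]],1),"xang",np.round(np.degrees(np.arctan2(X[1,0],X[0,0])),2),"tz",np.round(X[:,2],3),"F",np.round(s["force"],1),"w",s["gripper_width"])
E
python3 -c "
from h import *
tcp()
s=vision.snapshot('scene');cv2.imwrite('pics/scene1.png',s['color'][:,:,::-1])"
```

```text
t 1.77 n,t,z [416.   71.6 133. ] xang -170.64 tz [-0.001  0.    -1.   ] F [-0.4 -0.3  0. ] w 0.00014131291097624717
```

View pics/scene1.png

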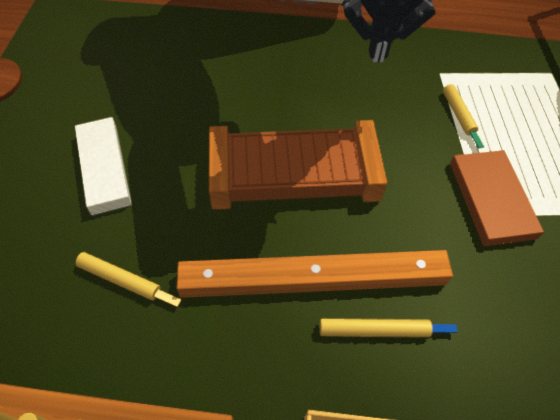

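Emit:
{"fn": "send_rows", "kwargs": {"motion": [-2,-4,20,0,0,0,0,-4,-5,20,0,0,0,0,-4,-5,20,0,0,0,0,-4,-5,20,0,0,0,0,0,0,14,0,0,0,0]}}

```text
t: 2.23
tool_pos: [0.4145, 0.1251, 0.0376]
ee_rot: [0.263, -3.129, 0.0]
force: [-0.4, -0.1, 0.5]
gripper_width: -0.0
grip_force: 0.0
```

Emit:
{"fn": "send_rows", "kwargs": {"motion": [-8,0,0,0,0,0,0,-7,0,0,0,0,0,0,-5,0,0,0,0,0,0,0,0,0,0,0,0,0,0,0,0,0,0,0,0]}}

```text
t: 2.65
tool_pos: [0.4362, 0.1282, 0.0406]
ee_rot: [-0.261, 3.129, 0.0]
force: [-0.1, -0.3, 0.5]
gripper_width: 0.0003
grip_force: 0.0
```

```bash
python3 -c "
from h import *
tcp()
s=vision.snapshot('scene');cv2.imwrite('pics/scene2.png',cv2.resize(s['color'][60:260,180:460,::-1],None,fx=2,fy=2))"
```

```text
t 2.65 n,t,z [451.5  53.7  40.6] xang -170.45 tz [ 0.002  0.    -1.   ] F [-0.1 -0.3  0.5] w 0.0002960781564073156
```

View pics/scene2.png

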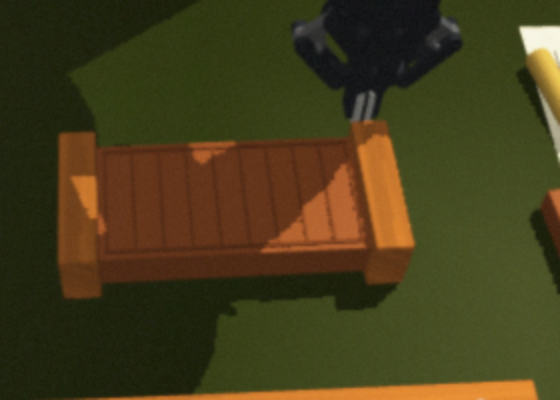

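Emit:
{"fn": "send_rows", "kwargs": {"motion": [-4,0,2,0,0,0,0,-4,0,0,0,0,0,0,-3,0,0,0,0,0,0,-4.5,1.4,0,0,0,0.02,0,-4.5,1.4,0,0,0,0.02,0]}}

```text
t: 3.12
tool_pos: [0.4537, 0.1335, 0.0372]
ee_rot: [0.194, -3.133, 0.0]
force: [-6.8, -0.5, 7.7]
gripper_width: -0.0002
grip_force: 3.8
```

Emit:
{"fn": "send_rows", "kwargs": {"motion": [-4.5,1.4,0,0,0,0.02,0,-4.5,1.4,0,0,0,0.02,0,-4.5,1.4,0,0,0,0.02,0,-4.5,1.4,0,0,0,0.02,0,-4.5,1.4,0,0,0,0.02,0]}}

```text
t: 3.53
tool_pos: [0.4751, 0.1427, 0.0371]
ee_rot: [0.038, -3.138, 0.0]
force: [-7.4, 0.2, 8.3]
gripper_width: 0.0
grip_force: 3.9
```

```bash
cat >> h.py <<'E'
def gaps():
    s=vision.snapshot("top");W=cloud(s)
    tcp()
    for n in("top","scene"):
        s=vision.snapshot(n);W=cloud(s)
        for r in rect(s,W,.042,.056,(.3,.72),(-.2,.25),.048):
            P=np.array(r[1]);c=P.mean(0);print(n,r[0],"size",r[2],"gaps",np.round(np.sort(694-P@N),1),"center n,t",np.round([c@N,c@Tt],1),"ang",round(r[3],1),"t",np.round((P@Tt)[np.argsort(694-P@N)],0))
E
python3 -c "
from h import *
gaps()"
```

```text
t 3.58 n,t,z [493.4  61.6  37.2] xang -178.72 tz [-0.001  0.    -1.   ] F [-2.8  0.6 -0.6] w 3.187489339554985e-05
top 1412 size [118.9  28.3] gaps [ 93.9  96.9 212.1 215.1] center n,t [ 539.5 -168.8] ang 3.4 t [-161. -189. -148. -177.]
top 1369 size [118.9  29. ] gaps [ 68.1  71.1 186.2 189.4] center n,t [565.3  52.2] ang 3.4 t [60. 31. 73. 44.]
scene 1294 size [120.6  28.5] gaps [ 91.6  94.8 211.5 214.7] center n,t [ 540.8 -167.8] ang 3.2 t [-160. -189. -147. -175.]
scene 1327 size [122.9  28.4] gaps [ 65.1  68.2 187.2 190.4] center n,t [566.3  52.2] ang 3.1 t [59. 31. 73. 45.]
```

Emit:
{"fn": "send_rows", "kwargs": {"motion": [4,0,0,0,0,0,0,0,0,-6,0,0,0,0,-4,0,0,0,0,0,0,-4.5,1.4,0,0,0,0.02,0,-4.5,1.4,0,0,0,0.02,0]}}

```text
t: 4.1
tool_pos: [0.4847, 0.1455, 0.0436]
ee_rot: [-0.025, -3.14, -0.0]
force: [-7.2, 0.2, 6.8]
gripper_width: 0.0002
grip_force: 3.5
```

Emit:
{"fn": "send_rows", "kwargs": {"motion": [-4.5,1.4,0,0,0,0.02,0,-4.5,1.4,0,0,0,0.02,0,-2,0.6,0,0,0,0.01,0,0,0,0,0,0,0,0,0,0,0,0,0,0,0]}}

```text
t: 4.52
tool_pos: [0.4964, 0.1487, 0.0433]
ee_rot: [0.1, 3.14, 0.0]
force: [-1.3, 0.8, 0.9]
gripper_width: 0.0002
grip_force: 0.7
```

```bash
python3 -c "
from h import *
gaps()"
```

```text
t 4.57 n,t,z [514.2  63.7  43.3] xang 176.34 tz [ 0.001  0.    -1.   ] F [-1.4  0.7 -0.5] w 3.266528924397825e-05
top 1360 size [ 29.  117.6] gaps [ 48.4  54.4 163.5 169.4] center n,t [585.1  48.9] ang 87.7 t [51. 23. 75. 47.]
top 1410 size [ 27.9 116.6] gaps [ 94.4  99.7 208.9 214.2] center n,t [ 539.7 -169.3] ang 88.6 t [-167. -194. -145. -172.]
scene 1312 size [ 28.8 121.1] gaps [ 90.7  96.4 209.3 215. ] center n,t [ 541.2 -168.3] ang 88.1 t [-166. -194. -142. -170.]
scene 1386 size [ 28.4 122.5] gaps [ 45.2  51.  165.2 170.9] center n,t [585.9  48.5] ang 87.9 t [50. 22. 75. 47.]
```

Emit:
{"fn": "send_rows", "kwargs": {"motion": [10,0,0,0,0,-0.03,0,12,0,0,0,0,0,0,0,-30,0,0,0,0,0,0,-36,0,0,0,0,0,0,-36,0,0,0,0,0]}}

```text
t: 5.08
tool_pos: [0.4707, 0.0469, 0.0436]
ee_rot: [0.049, 3.14, -0.001]
force: [0.9, 0.1, 0.0]
gripper_width: 0.0002
grip_force: 0.0
```

Emit:
{"fn": "send_rows", "kwargs": {"motion": [0,-36,0,0,0,0,0,0,-36,0,0,0,0,0,0,-30,0,0,0,0,0,0,-20,0,0,0,0,0,0,0,0,0,0,0,0]}}

```text
t: 5.5
tool_pos: [0.4669, -0.0781, 0.0439]
ee_rot: [0.058, 3.139, -0.003]
force: [1.0, 1.2, 0.4]
gripper_width: -0.0001
grip_force: 0.0
```

```bash
python3 -c "
from h import *
gaps()"
```

```text
t 5.55 n,t,z [ 447.5 -153.1   43.6] xang 177.86 tz [ 0.001 -0.001 -1.   ] F [-0.3  1.5 -0.4] w 9.665251406894424e-05
top 1422 size [ 29.1 118.2] gaps [ 48.4  54.4 164.  170.1] center n,t [584.8  48.9] ang 87.7 t [51. 22. 75. 47.]
top 1407 size [ 27.9 116.6] gaps [ 94.4  99.7 208.9 214.2] center n,t [ 539.7 -169.3] ang 88.6 t [-167. -194. -145. -172.]
scene 1304 size [ 28.8 121.2] gaps [ 90.3  96.1 209.  214.8] center n,t [ 541.5 -168.3] ang 88.0 t [-166. -195. -142. -170.]
scene 1378 size [ 28.4 122.1] gaps [ 45.7  51.4 165.2 170.9] center n,t [585.7  48.5] ang 87.9 t [50. 22. 75. 47.]
```

Emit:
{"fn": "send_rows", "kwargs": {"motion": [-8,2,0,0,0,0,0,-8,1,0,0,0,0,0,-5,0,0,0,0,0,0,-4.5,-1.4,0,0,0,-0.02,0,-4.5,-1.4,0,0,0,-0.02,0]}}

```text
t: 6.07
tool_pos: [0.4963, -0.0742, 0.043]
ee_rot: [0.015, -3.139, -0.001]
force: [-6.1, 1.5, 3.8]
gripper_width: 0.0003
grip_force: 3.1
```

Emit:
{"fn": "send_rows", "kwargs": {"motion": [-4.5,-1.4,0,0,0,-0.02,0,-4.5,-1.4,0,0,0,-0.02,0,-4.5,-1.4,0,0,0,-0.02,0,-4.5,-1.4,0,0,0,-0.02,0,-4.5,-1.4,0,0,0,-0.02,0]}}

```text
t: 6.48
tool_pos: [0.5189, -0.0807, 0.043]
ee_rot: [0.171, -3.134, -0.0]
force: [-6.5, -1.6, 4.9]
gripper_width: 0.0002
grip_force: 3.4
```

Emit:
{"fn": "send_rows", "kwargs": {"motion": [-4.5,-1.4,0,0,0,-0.02,0,-4.5,-1.4,0,0,0,-0.02,0,-4.5,-1.4,0,0,0,-0.02,0,-4.5,-1.4,0,0,0,-0.02,0,0,0,0,0,0,0,0]}}

```text
t: 6.9
tool_pos: [0.5384, -0.0839, 0.043]
ee_rot: [0.296, -3.127, 0.0]
force: [0.9, 0.8, -0.2]
gripper_width: 0.0
grip_force: 0.1
```

```bash
python3 -c "
from h import *
gaps()"
```

```text
t 6.95 n,t,z [ 516.9 -172.4   43. ] xang -169.26 tz [-0. -0. -1.] F [ 0.3 -0.1  0.2] w -0.0002026637155942459
top 664 size [71.4 28.4] gaps [ 45.7  46.2 117.2 117.7] center n,t [ 612.3 -174.1] ang 10.6 t [-188. -159. -189. -161.]
top 1453 size [119.7  29.6] gaps [ 48.9  49.2 168.6 169. ] center n,t [585.1  47.6] ang 10.3 t [34. 63. 32. 62.]
scene 1410 size [121.   29.2] gaps [ 47.1  47.6 168.1 168.6] center n,t [586.2  47.4] ang 10.5 t [34. 63. 32. 61.]
scene 1446 size [123.   27.5] gaps [ 42.5  42.6 165.4 165.7] center n,t [ 589.9 -173.9] ang 9.9 t [-187. -160. -188. -160.]
```

Emit:
{"fn": "send_rows", "kwargs": {"motion": [-4.5,-1.4,0,0,0,-0.02,0,-4.5,-1.4,0,0,0,-0.02,0,-4.5,-1.4,0,0,0,-0.02,0,-4.5,-1.4,0,0,0,-0.02,0,-4.5,-1.4,0,0,0,-0.02,0]}}

```text
t: 7.47
tool_pos: [0.5616, -0.0859, 0.043]
ee_rot: [0.451, -3.109, -0.0]
force: [-0.8, -1.1, -1.9]
gripper_width: -0.0
grip_force: 1.0
```

Emit:
{"fn": "send_rows", "kwargs": {"motion": [-4.5,-1.4,0,0,0,-0.02,0,-4.5,-1.4,0,0,0,-0.02,0,-4.5,-1.4,0,0,0,-0.02,0,0,0,0,0,0,0,0,0,0,0,0,0,0,0]}}

```text
t: 7.88
tool_pos: [0.5764, -0.0857, 0.0437]
ee_rot: [-0.541, 3.093, -0.0]
force: [0.3, -0.2, 0.7]
gripper_width: -0.0001
grip_force: 0.0
```

```bash
python3 -c "
from h import *
gaps()"
```

```text
t 7.93 n,t,z [ 553.8 -180.6   43.7] xang -160.17 tz [ 0.001 -0.    -1.   ] F [ 0.  -0.7 -0.1] w -2.7075399455422787e-05
top 578 size [62.6 28.4] gaps [ 7.7 12.7 69.2 74.3] center n,t [ 653.  -166.5] ang 19.8 t [-175. -147. -186. -158.]
top 1448 size [119.8  29.8] gaps [ 46.1  51.4 163.9 169.2] center n,t [586.4  47.2] ang 20.0 t [43. 73. 22. 51.]
scene 1433 size [121.3  29.8] gaps [ 44.1  49.3 163.5 168.8] center n,t [587.6  46.8] ang 19.8 t [43. 72. 21. 51.]
scene 1557 size [121.9  27.9] gaps [  5.2  10.2 125.2 130.1] center n,t [ 626.3 -171. ] ang 19.7 t [-174. -146. -195. -168.]
```

Emit:
{"fn": "send_rows", "kwargs": {"motion": [-2,-0.6,0,0,0,-0.009,0,-2,-0.6,0,0,0,-0.009,0,-1.5,-0.5,0,0,0,-0.007,0,0,0,0,0,0,0,0]}}

```text
t: 8.37
tool_pos: [0.581, -0.0858, 0.0434]
ee_rot: [0.581, -3.086, 0.0]
force: [-4.1, -1.6, 3.8]
gripper_width: -0.0004
grip_force: 2.2
```

Emit:
{"fn": "send_rows", "kwargs": {"motion": [-1,-0.3,0,0,0,-0.004,0]}}

```text
t: 8.45
tool_pos: [0.5816, -0.0857, 0.0434]
ee_rot: [0.586, -3.085, 0.0]
force: [-6.3, -1.9, 4.9]
gripper_width: -0.0004
grip_force: 3.2
```

Emit:
{"fn": "send_rows", "kwargs": {"motion": [-1,-0.3,0,0,0,-0.004,0]}}

```text
t: 8.53
tool_pos: [0.5828, -0.0857, 0.0434]
ee_rot: [0.592, -3.084, 0.0]
force: [-6.3, -1.5, 4.5]
gripper_width: 0.0002
grip_force: 3.1
```

```bash
python3 -c "
from h import *
gaps()"
```

```text
t 8.58 n,t,z [ 560.5 -181.7   43.4] xang -158.24 tz [-0.001 -0.    -1.   ] F [-4.5 -2.2  3.3] w 9.283982757131799e-05
top 552 size [61.3 28.4] gaps [ 1.7  7.6 61.7 67.5] center n,t [ 659.4 -164.7] ang 21.5 t [-172. -144. -185. -157.]
top 1462 size [119.8  29.7] gaps [ 45.9  51.8 163.2 169.2] center n,t [586.5  47.2] ang 21.2 t [45. 74. 21. 50.]
scene 1436 size [121.7  29.7] gaps [ 43.8  49.8 163.  169. ] center n,t [587.6  46.6] ang 21.3 t [44. 74. 20. 49.]
scene 1587 size [121.9  28. ] gaps [ -1.    4.6 118.4 124. ] center n,t [ 632.5 -170. ] ang 21.3 t [-171. -144. -196. -169.]
```

Emit:
{"fn": "send_rows", "kwargs": {"motion": [-1,-0.3,0,0,0,-0.004,0]}}

```text
t: 8.77
tool_pos: [0.5838, -0.0856, 0.0434]
ee_rot: [0.598, -3.083, 0.0]
force: [-5.2, -1.9, 3.3]
gripper_width: -0.0001
grip_force: 3.0
```

Emit:
{"fn": "send_rows", "kwargs": {"motion": [-1,-0.3,0,0,0,-0.004,0]}}

```text
t: 8.85
tool_pos: [0.5849, -0.0855, 0.0434]
ee_rot: [0.604, -3.082, 0.0]
force: [-5.6, -1.9, 4.3]
gripper_width: -0.0
grip_force: 3.0
```

Emit:
{"fn": "send_rows", "kwargs": {"motion": [-1,-0.3,0,0,0,-0.004,0]}}

```text
t: 8.93
tool_pos: [0.5854, -0.0855, 0.0433]
ee_rot: [0.611, -3.079, 0.0]
force: [-13.7, -3.5, 11.3]
gripper_width: 0.0002
grip_force: 7.0
```

Emit:
{"fn": "send_rows", "kwargs": {"motion": [10,0,0,0,0,0,0,12,0,0,0,0,0,0,0,30,0,0,0,0,0,0,36,0,0,0,0,0,0,36,0,0,0,0,0]}}

```text
t: 9.35
tool_pos: [0.5272, 0.0013, 0.0435]
ee_rot: [-0.607, 3.081, 0.0]
force: [-0.2, 0.1, 1.0]
gripper_width: -0.0002
grip_force: 0.0
```

Emit:
{"fn": "send_rows", "kwargs": {"motion": [0,36,0,0,0,0,0,0,36,0,0,0,0,0,0,30,0,0,0,0,0,0,17,0,0,0,0,0,0,0,0,0,0,0,0]}}

```text
t: 9.77
tool_pos: [0.4807, 0.114, 0.0433]
ee_rot: [-0.616, 3.08, 0.002]
force: [0.1, -0.5, -0.3]
gripper_width: 0.0003
grip_force: 0.0
```

```bash
python3 -c "
from h import *
gaps()
s=vision.snapshot('top');cv2.imwrite('pics/top3.png',s['color'][:,:,::-1])"
```

```text
t 9.82 n,t,z [493.6  30.6  43.5] xang -157.41 tz [ 0.001  0.    -1.   ] F [ 0.2 -0.3 -0.1] w 5.9848249525618484e-05
top 1382 size [119.4  28.4] gaps [ -0.6   5.5 116.2 122.2] center n,t [ 633.2 -170.1] ang 21.8 t [-171. -144. -197. -169.]
top 1460 size [119.9  29.7] gaps [ 45.7  52.2 162.8 169.3] center n,t [586.5  47. ] ang 22.1 t [45. 74. 20. 49.]
scene 1431 size [121.7  29.8] gaps [ 43.5  49.8 162.4 168.7] center n,t [587.9  46.7] ang 21.9 t [45. 74. 19. 48.]
scene 1592 size [122.1  27.9] gaps [ -3.5   2.5 115.8 121.8] center n,t [ 634.9 -169.6] ang 21.8 t [-170. -143. -196. -169.]
```

View pics/top3.png

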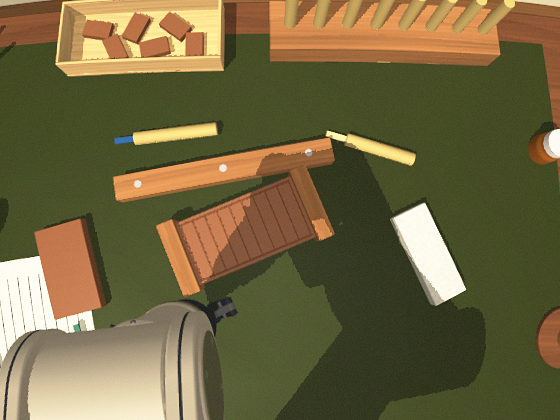

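Emit:
{"fn": "send_rows", "kwargs": {"motion": [-8,-2,0,0,0,0,0,-8,-2,0,0,0,0,0,-6,0,0,0,0,0,0,-4.5,1.4,0,0,0,0.02,0,-4.5,1.4,0,0,0,0.02,0]}}

```text
t: 10.38
tool_pos: [0.5112, 0.1209, 0.0431]
ee_rot: [0.544, -3.092, 0.001]
force: [-5.1, -1.8, 4.2]
gripper_width: -0.0002
grip_force: 3.1
```

Emit:
{"fn": "send_rows", "kwargs": {"motion": [-4.5,1.4,0,0,0,0.02,0,-4.5,1.4,0,0,0,0.02,0,-4.5,1.4,0,0,0,0.02,0,-4.5,1.4,0,0,0,0.02,0,-4.5,1.4,0,0,0,0.02,0]}}

```text
t: 10.8
tool_pos: [0.5298, 0.1349, 0.043]
ee_rot: [0.39, -3.114, 0.001]
force: [-7.7, -2.2, 5.8]
gripper_width: -0.0003
grip_force: 3.8
```

Emit:
{"fn": "send_rows", "kwargs": {"motion": [-4.5,1.4,0,0,0,0.02,0,0,0,0,0,0,0,0,0,0,0,0,0,0,0]}}

```text
t: 11.05
tool_pos: [0.5347, 0.1376, 0.043]
ee_rot: [0.362, -3.121, -0.0]
force: [-0.6, -0.0, -0.1]
gripper_width: -0.0002
grip_force: 0.0
```

```bash
python3 -c "
from h import *
gaps()"
```

```text
t 11.1 n,t,z [550.1  46.5  43.1] xang -166.75 tz [ 0.  0. -1.] F [ 0.4 -0.6  0.1] w 0.0003437243359638858
top 1384 size [119.3  28.3] gaps [  0.2   1.8 119.3 120.9] center n,t [ 633.4 -168.3] ang 12.9 t [-179. -151. -186. -157.]
top 993 size [106.3  29.3] gaps [ 11.9  14.2 117.9 120.1] center n,t [628.   53.9] ang 13.9 t [43. 72. 35. 64.]
scene 1535 size [121.6  29.6] gaps [ 10.   11.7 131.4 133.1] center n,t [622.4  53.2] ang 12.9 t [42. 71. 35. 64.]
scene 1597 size [122.2  28. ] gaps [ -2.9  -1.4 119.1 120.7] center n,t [ 635.1 -167.7] ang 12.7 t [-178. -150. -185. -157.]
```

Emit:
{"fn": "send_rows", "kwargs": {"motion": [-4,1.2,0,0,0,0.018,0,-3,1,0,0,0,0.013,0,-2,0.6,0,0,0,0.009,0,-1.5,0.5,0,0,0,0.007,0]}}

```text
t: 11.53
tool_pos: [0.5437, 0.143, 0.0431]
ee_rot: [0.288, -3.127, 0.0]
force: [-4.6, -0.7, 3.0]
gripper_width: -0.0002
grip_force: 2.2
```

Emit:
{"fn": "send_rows", "kwargs": {"motion": [-1,0.3,0,0,0,0.004,0]}}

```text
t: 11.62
tool_pos: [0.5447, 0.1435, 0.0431]
ee_rot: [0.282, -3.128, 0.0]
force: [-4.1, -0.4, 0.9]
gripper_width: -0.0
grip_force: 1.9
```

```bash
python3 -c "
from h import *
gaps()"
```

```text
t 11.67 n,t,z [561.2  50.8  43.1] xang -169.71 tz [-0.  0. -1.] F [-1.9 -0.6 -1.3] w 0.00025796770296562766
top 1390 size [119.4  28.4] gaps [  0.5   0.7 119.9 120. ] center n,t [ 633.7 -167.8] ang 9.9 t [-182. -153. -182. -154.]
top 1060 size [105.2  29.5] gaps [  1.6   2.  106.7 107.1] center n,t [639.6  54.7] ang 10.4 t [41. 70. 39. 69.]
scene 1570 size [121.3  29.2] gaps [ -1.   -0.8 120.3 120.6] center n,t [634.2  54.2] ang 10.0 t [40. 69. 39. 68.]
scene 1600 size [120.7  28. ] gaps [ -1.5  -1.3 119.3 119.3] center n,t [ 635.  -167.2] ang 9.8 t [-181. -153. -181. -153.]
```

Almost flush; press left gently until the force rises.

Emit:
{"fn": "send_rows", "kwargs": {"motion": [-1,0,0,0,0,0,0]}}

```text
t: 11.85
tool_pos: [0.5455, 0.1437, 0.0431]
ee_rot: [0.283, -3.128, -0.0]
force: [-4.4, 0.2, -0.2]
gripper_width: 0.0001
grip_force: 1.7
```

Emit:
{"fn": "send_rows", "kwargs": {"motion": [-1,0,0,0,0,0,0]}}

```text
t: 11.93
tool_pos: [0.5465, 0.1439, 0.0431]
ee_rot: [0.283, -3.128, -0.0]
force: [-2.7, 0.7, -1.7]
gripper_width: -0.0002
grip_force: 1.2
```

Emit:
{"fn": "send_rows", "kwargs": {"motion": [-0.7,0,0,0,0,0,0]}}

```text
t: 12.02
tool_pos: [0.5468, 0.144, 0.0431]
ee_rot: [0.283, -3.127, -0.0]
force: [-10.4, -0.9, 4.7]
gripper_width: -0.0001
grip_force: 4.7
```

Emit:
{"fn": "send_rows", "kwargs": {"motion": [-0.5,0,0,0,0,0,0]}}

```text
t: 12.1
tool_pos: [0.5468, 0.144, 0.0431]
ee_rot: [0.283, -3.126, 0.0]
force: [-11.0, -1.1, 6.4]
gripper_width: -0.0001
grip_force: 5.6
```

Emit:
{"fn": "send_rows", "kwargs": {"motion": [10,0,0,0,0,0,0,15,0,0,0,0,0,0,0,0,0,0,0,0,0]}}

```text
t: 12.35
tool_pos: [0.5222, 0.1393, 0.0431]
ee_rot: [0.283, -3.128, 0.0]
force: [-0.5, 0.0, -0.0]
gripper_width: -0.0
grip_force: 0.0
```

```bash
python3 -c "
from h import *
gaps()
s=vision.snapshot('top');cv2.imwrite('pics/top4.png',cv2.resize(s['color'][120:300,100:350,::-1],None,fx=3,fy=3,interpolation=2))"
```

```text
t 12.4 n,t,z [539.3  50.3  43.5] xang -169.67 tz [ 0.001  0.    -1.   ] F [0.5 0.1 0.4] w -0.00029390454163994454
top 1383 size [119.3  28.4] gaps [  0.2   0.2 119.4 119.5] center n,t [ 634.2 -168.1] ang 9.5 t [-154. -182. -154. -182.]
top 1376 size [119.   29.5] gaps [ -0.4  -0.3 118.6 118.7] center n,t [634.8  54.2] ang 9.5 t [69. 39. 69. 40.]
scene 1573 size [121.   29.2] gaps [ -2.6  -2.6 118.3 118.4] center n,t [636.1  53.9] ang 9.7 t [39. 69. 39. 68.]
scene 1611 size [121.3  28.1] gaps [ -2.3  -2.1 119.  119.2] center n,t [ 635.6 -167.5] ang 9.4 t [-154. -182. -153. -181.]
```

View pics/top4.png

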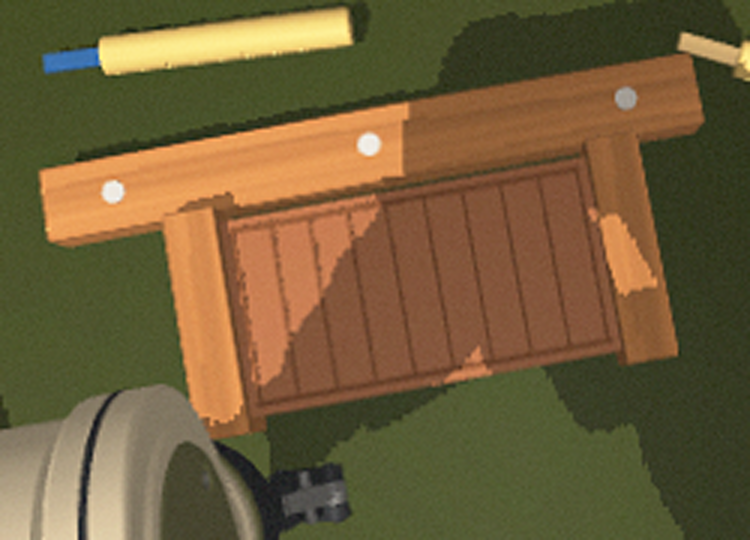

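Emit:
{"fn": "send_rows", "kwargs": {"motion": [10,0,-20,0,0,0,0,10,0,-35,0,0,0,0,0,0,-35,0,0,0,0,0,0,0,0,0,0,0,0,0,0,0,0,0,0]}}

```text
t: 12.97
tool_pos: [0.5068, 0.1365, 0.1369]
ee_rot: [-0.282, 3.121, 0.001]
force: [0.3, -0.8, 0.2]
gripper_width: 0.0
grip_force: 0.0
```

```bash
python3 -c "
from h import *
gaps()
from station import ticket
print(ticket.close_job())"
```

```text
t 13.02 n,t,z [520.9  50.  134.7] xang -169.68 tz [ 0.003  0.001 -1.   ] F [ 0.2 -0.9 -1.5] w 4.2513579005587566e-05
top 1382 size [119.4  28.4] gaps [  0.2   0.2 119.6 119.6] center n,t [ 634.1 -168.2] ang 9.5 t [-154. -182. -154. -182.]
top 1411 size [119.3  29.5] gaps [ -0.3  -0.3 118.9 119. ] center n,t [634.7  54.3] ang 9.6 t [69. 39. 69. 40.]
scene 1583 size [121.4  29.3] gaps [ -2.9  -2.9 118.5 118.6] center n,t [636.2  53.9] ang 9.4 t [39. 68. 69. 39.]
scene 1612 size [121.9  28.1] gaps [ -2.8  -2.6 119.1 119.2] center n,t [ 635.8 -167.5] ang 9.4 t [-154. -182. -153. -181.]
the job is handed in; nothing more can be done
None
```

I walked the block to the stop in the order asked (left end halfway, right end to the stop, left end home) and handed the job in at about 13 s. Its far edge measures flush along the stop to within about 1 mm, and the arm is clear of it.

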